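# Turn the spare parts bin and stack it over the paint jars

## Task

A spare grey bin stands on end to drain. Tip it down onto its base on the bench without letting it fall over, let go, then take it again from above and stack it on the bin that holds the paint jars, turned so that its orange end is over the plain end of the jar bin: that way its feet rest level on the ledges inside the jar bin's rim, the other way round it would nest down onto the jars. Set it down without dropping it, let go, leave the jar bin standing where it is and knock nothing over.

Things in the scene. Friction and masses are not known exactly. Their poses are not given: they have to be found in the camera images.
- empty_bin: Spare stack-nest bin, dark grey plastic, one end of its rim orange. 140 long (x), 80 high (z), 68 wide across its rim (y); 0.1 to 0.2 kg. Origin: its centre, half-way up. +x to the orange end, +z out of the mouth. Starts on its plain end, orange end up, leaning 7 deg to its base; mouth faces the robot's right (-y within 30 deg). Base 52 wide; walls 2 thick, sloping out to the rim's skirt.
- empty_bin_mark (a point): Middle of the spare bin's orange end, on top of the rim: 68 mm along the bin's +x and 40 mm along its +z from its centre; same axes as the bin. The rim's skirt, upright faces 68 mm apart, z = 28 to 40 from the centre, runs all round and is the place to grip across the bin.
- jar_bin: The same bin, upright, two paint jars (51 and 55 mm tall) standing in it. Origin: its centre, 40 mm over the bench; +z up, +x to its orange end (robot's left, +y within 30 deg). Ledges lie 74 mm above its base, 6 under the rim: two in the corners of the orange end, one mid plain end. Turned half round and seated, the spare bin's centre is 74 mm over this one's, with 3 mm play; not turned it sinks 16 mm more.
- jar_bin_mark (a point): Middle of the jar bin's orange end, on top of the rim: 68 mm along that bin's +x and 40 mm along its +z from its centre. To the right the pull knob of the lamp hangs over the bench at x 0.53, y -0.28, z 0.54 m: keep wrist and forearm clear of it.
- glue: White wood-glue bottle with an orange cap, 52 mm across, 130 mm tall, standing loose at the back of the work; origin at the centre of its underside. A bystander: leave it standing.

How it is judged:
By the outcome, as a careful person would: the job done as asked, in the order asked, and still so for the second after the job is handed in, with the robot touching nothing.
It also fails if it takes over 51 s, if anything falls off the work surface, if the arm or the gripper's body presses on something with over 40 N, if the wrist force passes 120 N, or if a joint passes its speed limit or range.

## Robot

A 6-joint arm with a two-finger parallel gripper is mounted at the origin on a cart in front of the work surface, level with it; the furniture and walls round the work are solid. World frame = base frame: x ahead of the robot, y to its left, z up, the work surface at z = 0. Lengths are in mm, angles in rad, forces in N, time in s.
With the tool pointing down it reaches from about 275 to 1000 mm from the base axis. Payload 8.4 kg.
Tool frame: the origin (TCP) lies on the centre line of the jaws, within the pads' length; the fingertips stand 17 mm ahead of it and the grasp point (between the pads) lies 2 mm behind it (r.tcp_to_tips is the z of the fingertips in the tool frame, in mm); z points along the fingers, y is the direction in which the jaws open and shut (so a half turn about z gives the same grasp; the last joint's range is limited). The gripper opens to 85 mm and grips with 20 to 120 N. Pads are 22 mm wide; open, the fingers measure 114 mm over their backs; the gripper's body (76 mm by 85 mm) begins 54 mm behind the grasp point. The pads swing forward as they close: fully open they stand 13 mm farther back than shut.
Start: joints at [1.231, 0.353, 1.633, -0, 1.155, -0.002], TCP at [207.131, 589.682, 248.281] pointing down, gripper open.
Joint ranges: [-2.63, 2.63], [-0.92, 2.1], [0.06, 2.66], [-1.3, 4.44], [0, 2.69], [-3.02, 3.02]. Speed limits (rad/s): [2.22, 2.22, 2.79, 3.14, 3.14, 3.14].

## Interface

Orientations are given as [roll, pitch, yaw] about the fixed x, y, z axes, in that order (R = Rz(yaw) Ry(pitch) Rx(roll)).
In Python, from rig import r, cams, job gives the robot as it stands.
- The arm moves only by the tool drive_tool, never from a script. Its argument "deltas" is a list of rows, each a list of 4 numbers: the shift along the tool's x, y, z in cm, then the turn about the tool's z in rad. In form: [[x, y, z, roll], ...]. A call has 1 to 12 rows; each row shifts and turns the commanded pose from where the row before left it, along the tool's axes as they then stand; what a row does not reach is not made up. A row lasts 1/12 s, in which the tool goes at most 41.7 mm and 7.16 degrees, less where a joint would pass 70% of its speed; a pose out of reach is approached as far as the arm can. A call with a gripper value outside its range is refused whole. "jaw" is the closure, from 0 (fully open) to 1 (shut), set as the call begins (left out, the last holds). The fingers move at their own pace and stop on an object; "force" is the grip in N (left out, the last holds). Time passes only in rows, so rows that do not move let the fingers close. It gives the time, the measured TCP pose, the force and the opening at its end, in the units of the state.
- r.sense(): the state, without advancing time (a new reading comes with each control period).
- cams.grab_frame(name): name is "side" or "top"; returns (picture, depth): 480x640x3 uint8, red, green, blue; 480x640 float32, mm along the optical axis (not along the pixel's ray), 0 where there is no reading.
- cams.camera_params(name): a dict with "fx", "fy", "cx", "cy" (pixels), "R" (3x3) and "t" (3): a world point X has camera coordinates R X + t. Camera axes: x right, y down, z forward; pixel columns grow to the right and rows downward; lengths in mm; the calibration is good to about 2 mm. A picture is of the moment at which its call begins. camera_params takes no time and is no camera call.
- job.sign_off(): hands the job in, once; it reports no verdict.
The state is a dict: "clock": time; "qpos": joint angles; "qvel": joint speeds; "joint_efforts": joint torques, N m; "eef_pos": TCP position; "tcp_rot": TCP orientation; "contact_force": force on the tool from outside, world axes, zero at the start; "wrist_torque": the same for the moment, N m; "opening": opening from 0.0 (shut) to 1.0 (fully open).
Only numpy, scipy, OpenCV 4.12 (cv2) and the standard library are available. Lean on these libraries where they do the work, as an engineer would, in place of code of your own. Each camera call takes 0.05 s, during which the arm holds its last target. There are 200 camera calls.

## Working session

There is one attempt and no reset: what is moved stays moved. The work goes in short steps, Python scripts to look and compute and a tool call to move; the robot and the scene stay as the last step left them, time stands still between calls to the robot, and variables do not carry over. Pictures are saved under pics/ and viewed, about 8 in all and at most 12, crops included, and the job is handed in when it is done.

Besides the shell and the picture viewer there is one more tool, called after "Request:" as name(argument=value, ...), one argument or row to a line, values as JSON. drive_tool: Moves the arm, as the interface text tells. Its arguments: {"type":"object","properties":{"deltas":{"type":"array"},"jaw":{"type":"number"},"force":{"type":"number"}},"required":["deltas"]}

```bash
mkdir -p pics; ls; python3 - <<'E'
from rig import r,cams,job
import cv2,numpy as np
print(r.sense())
for n in("side","top"):
    p,d=cams.grab_frame(n); cv2.imwrite(f"pics/{n}0.png",p[:,:,::-1]); np.save(f"{n}0.npy",d); c=cams.camera_params(n); print(n,c)
E
```

```text
pics
{'clock': 0.0, 'qpos': array([ 1.23059693e+00,  3.53647520e-01,  1.63413388e+00,  1.83291700e-05,
        1.15519835e+00, -2.39618123e-03]), 'qvel': array([-5.15791675e-04, -9.55993490e-05, -1.75799384e-03, -1.39550233e-03,
        2.15647357e-03,  7.59230489e-04]), 'joint_efforts': array([-1.60821306e-03, -6.05247116e+01, -3.42071450e+01, -3.31162200e-04,
        9.32814495e-03, -2.37903073e-06]), 'eef_pos': array([206.97636546, 589.25477502, 247.56216495]), 'tcp_rot': array([-3.14020560e+00, -2.00823046e-05,  2.80378201e+00]), 'contact_force': array([-0.39828999, -0.86521809, -1.79570329]), 'wrist_torque': array([-0.01393514,  0.02861531, -0.02698181]), 'opening': 1.0035516089663141}
side {'fx': 624.1063903568617, 'fy': 624.1063903568617, 'cx': 321.90323412465665, 'cy': 235.72225885958684, 'R': array([[-0.99304931, -0.11455811,  0.02700922],
       [-0.07151359,  0.40501127, -0.91151066],
       [ 0.0934819 , -0.90710656, -0.41038863]]), 't': array([ 590.47992148,  131.19208046, 1041.93660924])}
top {'fx': 578.778183579215, 'fy': 578.778183579215, 'cx': 320.55077630473505, 'cy': 228.78567038321037, 'R': array([[-0.02745091, -0.99961696,  0.00352001],
       [-0.98201942,  0.02630938, -0.1869376 ],
       [ 0.18677339, -0.00858832, -0.98236548]]), 't': array([  9.34566184, 611.96693389, 843.55056166])}
```

View pics/side0.png

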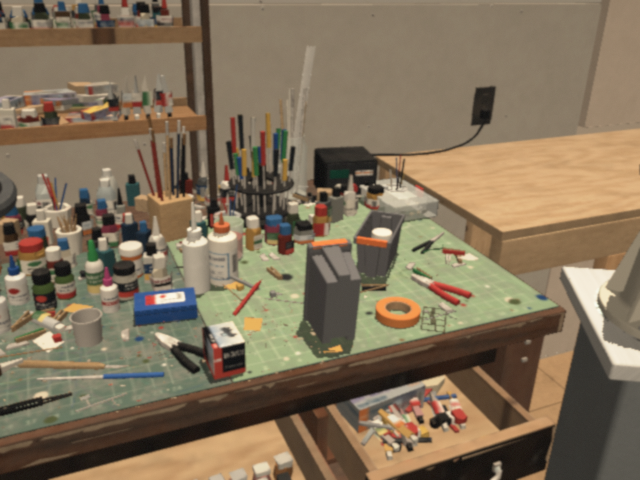

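View pics/top0.png

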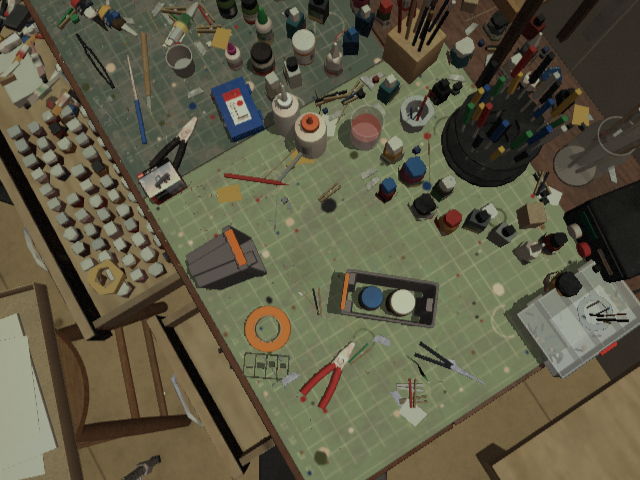

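```bash
cat > h.py <<'E'
import numpy as np,cv2
from rig import r,cams,job
def cloud(n,d):
    c=cams.camera_params(n); v,u=np.mgrid[:480,:640]
    P=np.stack([(u-c["cx"])/c["fx"]*d,(v-c["cy"])/c["fy"]*d,d],-1)
    return (P-c["t"])@c["R"]
def crop(p,x0,y0,x1,y1,f,name):
    cv2.imwrite(name,cv2.resize(p[y0:y1,x0:x1,::-1],None,fx=f,fy=f,interpolation=cv2.INTER_CUBIC))
def orange(p,lo=5,hi=18):
    h=cv2.cvtColor(p,cv2.COLOR_RGB2HSV); return (h[...,0]>=lo)&(h[...,0]<=hi)&(h[...,1]>150)&(h[...,2]>110)
E
python3 - <<'E'
from h import *
np.set_printoptions(precision=1,suppress=True)
ims={}
for n in("side","top"):
    p=cv2.imread(f"pics/{n}0.png")[:,:,::-1]; d=np.load(f"{n}0.npy"); W=cloud(n,d); ims[n]=(p,d,W)
for n,nm,b in(("top","spare",(215,220,260,275)),("top","jar",(335,265,360,315)),("top","glue",(295,105,330,145)),("side","spare",(305,232,355,252)),("side","jar",(350,232,395,250))):
    p,d,W=ims[n]; m=np.zeros(d.shape,bool); m[b[1]:b[3],b[0]:b[2]]=1; m&=orange(p)&(d>0)
    q=W[m]; c=np.median(q,0); v=np.linalg.svd(q-q.mean(0))[2][0]; t=(q-q.mean(0))@v
    print(n,nm,m.sum(),"med",c,"dir",v,"min",q.min(0),"max",q.max(0),"ends",q[np.argmin(t)],q[np.argmax(t)])
p,d,W=ims["top"]
# spare points
for n,b in(("top",(180,215,275,300)),("side",(295,225,365,355))):
    p,d,W=ims[n]; q=W[b[1]:b[3],b[0]:b[2]].reshape(-1,3); g=q[(q[:,2]>10)&(q[:,2]<170)]
    print(n,"spare grey",len(g),g.min(0),g.max(0))
    for z in range(10,160,15):
        s=g[abs(g[:,2]-z)<5]
        if len(s)>5: print(z,len(s),np.percentile(s,[2,98],axis=0).ravel())
p,d,W=ims["top"]; q=W[260:335,325:450].reshape(-1,3); s=q[(q[:,2]>74)&(q[:,2]<86)]
print("jar rim",cv2.minAreaRect(s[:,:2].astype(np.float32)), np.median(s[:,2]))
a=cv2.resize(ims["top"][0][205:305,175:285],None,fx=4,fy=4); b=cv2.resize(ims["side"][0][220:360,290:410],None,fx=400/140,fy=400/140)
cv2.imwrite("pics/c1.png",np.hstack([a,b])[:,:,::-1])
E
```

```text
top spare 306 med [572.9 114.  140.2] dir [-0.9 -0.4  0. ] min [548.   98.6 136. ] max [599.8 128.6 144.5] ends [598.5 124.4 137.9] [550.6 100.3 139.4]
top jar 144 med [512.6 -40.3  80.5] dir [-1.   0.2 -0. ] min [487.5 -46.2  76.4] max [539.5 -34.   84. ] ends [539.2 -44.7  81.5] [487.7 -34.1  79.4]
top glue 183 med [767.4   4.4 108.4] dir [-0. -1. -0.] min [756.   -7.6 104.4] max [782.4  18.3 131.6] ends [769.8  18.3 108.9] [763.7  -7.4 110.6]
side spare 159 med [578.  116.2 140.4] dir [-0.2  0.9  0.4] min [ 549.3 -198.3    8. ] max [647.  131.6 142.7] ends [ 625.8 -198.3    8.4] [593.5 131.6 140.8]
side jar 215 med [515.8 -36.2  76.3] dir [-0.6  0.8  0.2] min [ 488.  -148.7   34.3] max [539.3 -28.9  83.1] ends [ 520.6 -148.7   34.3] [490.  -29.6  78.5]
top spare grey 2986 [522.2  83.4  10.1] [611.2 189.1 144.5]
10 112 [528.2  98.2  10.3 605.2 152.8  14.9]
25 56 [526.9  84.7  20.7 609.6 156.7  29.4]
40 59 [526.3  85.9  35.5 609.6 157.9  44.9]
55 56 [525.   88.1  50.4 607.1 161.8  59.5]
70 63 [525.5  89.6  65.1 607.2 160.4  74.2]
85 68 [523.9  90.8  80.3 607.  163.5  89.6]
100 61 [522.7  92.7  95.2 604.6 166.4 104.7]
115 631 [525.4 102.8 111.3 584.5 186.  119.8]
130 641 [542.5 103.6 125.2 587.9 174.  134.7]
145 196 [546.3 100.2 140.  600.8 128.2 143.8]
side spare grey 5738 [ 519.7 -212.4   10. ] [669.7 192.9 142.7]
10 257 [ 521.5 -200.4   10.2  663.8  180.4   14.9]
25 516 [ 526.7 -201.9   20.2  666.1  181.8   29.8]
40 406 [ 527.3 -167.    35.2  664.6  183.9   44.9]
55 352 [ 526.2 -101.8   50.3  608.   185.7   59.8]
70 383 [ 526.2 -105.7   65.1  608.4  187.2   74.8]
85 343 [525.  -64.8  80.1 607.1 188.6  89.9]
100 318 [525.4 125.6  95.2 607.1 191.1 104.8]
115 556 [526.4 130.8 110.4 603.5 190.  119.8]
130 579 [543.  105.5 125.2 604.3 173.5 134.7]
145 135 [549.  102.7 140.1 601.5 131.7 142.4]
jar rim ((501.22601318359375, -106.3355484008789), (141.2592315673828, 68.13896179199219), 79.57131958007812) 79.35438783447916
```

View pics/c1.png

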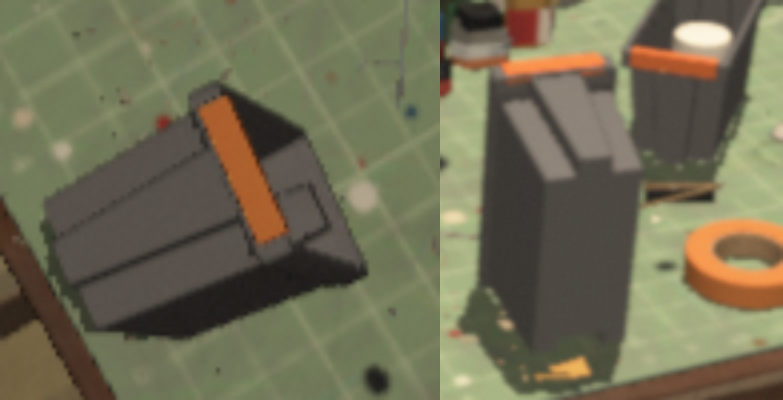

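Request:
drive_tool(
  deltas=[
    [-3.2,-2.05,0,0],
    [-3.2,-2.05,0,0],
    [-3.2,-2.05,0,0],
    [-3.2,-2.05,0,0],
    [-3.2,-2.05,0,0],
    [-3.2,-2.05,0,0],
    [-3.2,-2.05,0,0],
    [-3.2,-2.05,0,0],
    [-3.2,-2.05,0,0],
    [-3.2,-2.05,0,0],
    [-3.2,-2.05,0,0],
    [-3.2,-2.05,0,0],
  ],
  jaw=0,
  force=40,
)

```text
clock: 1.1
eef_pos: [488.6, 228.5, 248.2]
tcp_rot: [-3.141, -0.0, 2.804]
contact_force: [0.9, 0.6, -0.3]
opening: 1.001
```

Request:
drive_tool(
  deltas=[
    [-3.2,-2.05,0,0],
    [-3.2,-2.05,0,0],
    [-3.2,-2.05,0,0],
    [0,0,0,0.12],
    [0,0,0,0.12],
    [0,0,0,0.12],
    [0,0,0,0.12],
    [0,0,0,0.12],
    [0,0,0,0.12],
    [0,0,0,0.05],
    [0,0,0,0],
    [0,0,0,0],
  ],
)

```text
clock: 2.1
eef_pos: [557.9, 140.4, 248.0]
tcp_rot: [-3.141, -0.0, 2.036]
contact_force: [0.3, -0.4, -0.2]
opening: 0.998
```

```bash
python3 - <<'E'
from h import *
np.set_printoptions(precision=1,suppress=True)
s=r.sense(); print(s["eef_pos"],s["tcp_rot"]*57.3,s["qpos"]*57.3)
p=cv2.imread("pics/top0.png")[:,:,::-1]; W=cloud("top",np.load("top0.npy"))
for u,v in((182,270),(202,305),(267,328),(245,258),(285,238),(328,218),(328,205),(255,180),(317,300),(228,194)): print((u,v),W[v,u])
E
```

```text
[557.9 140.4 248. ] [-180.    -0.   116.7] [ 14.   15.9  99.8  -0.   64.4 -12.7]
(182, 270) [560.6 220.9  -1.2]
(202, 305) [502.8 187.5  -0.8]
(267, 328) [443.7   0.5 943. ]
(245, 258) [557.9 100.4 138.2]
(285, 238) [608.6  51.3   2.6]
(328, 218) [640.3 -20.6   2.8]
(328, 205) [662.1 -21.2   4.1]
(255, 180) [701.5  97.3  28.5]
(317, 300) [505.6   1.2   1.7]
(228, 194) [685.9 145.4   2.2]
```

Request:
drive_tool(
  deltas=[
    [-3.35,0.25,0,0],
    [0,0,2.5,0],
    [0,0,2.5,0],
    [0,0,2,0],
    [0,0,1,0],
    [0,0,1,0],
    [0,0,0.8,0],
    [0,0,0,0],
    [0,0,0,0],
  ],
)

```text
clock: 2.85
eef_pos: [575.5, 111.8, 150.6]
tcp_rot: [3.141, 0.0, 2.034]
contact_force: [-0.1, 0.3, 0.5]
opening: 0.999
```

```bash
python3 - <<'E'
from h import *
p,d=cams.grab_frame("side");q,_=cams.grab_frame("top")
a=cv2.resize(q[180:300,170:330],None,fx=3,fy=3); b=cv2.resize(p[180:360,280:400],None,fx=2,fy=2)
cv2.imwrite("pics/c2.png",np.hstack([a,b])[:,:,::-1])
E
```

```text
(no output)
```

View pics/c2.png

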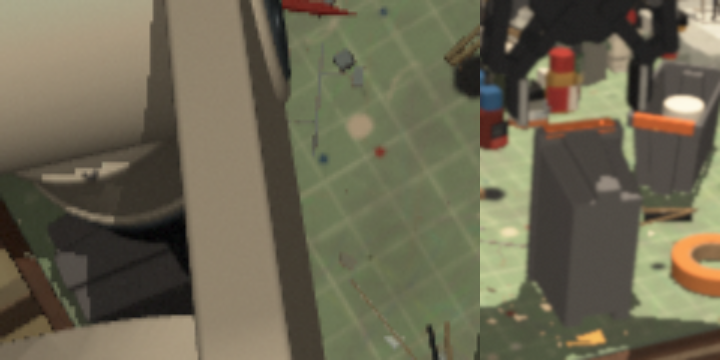

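Request:
drive_tool(
  deltas=[
    [0,0,0.8,0],
    [0,0,0.8,0],
    [0,0,0.8,0],
    [0,0,0.8,0],
    [0,0,0,0],
    [0,0,0,0],
  ],
)

```text
clock: 3.45
eef_pos: [574.8, 111.5, 117.4]
tcp_rot: [-3.14, -0.0, 2.034]
contact_force: [0.6, -0.2, -0.8]
opening: 0.999
```

Request:
drive_tool(
  deltas=[
    [0,0,0,0],
    [0,0,0,0],
    [0,0,0,0],
    [0,0,0,0],
    [0,0,0,0],
    [0,0,0,0],
  ],
  jaw=1,
  force=40,
)

```text
clock: 3.95
eef_pos: [575.7, 111.7, 118.8]
tcp_rot: [3.141, 0.0, 2.034]
contact_force: [-0.2, -1.4, 4.9]
opening: 0.787
```

Request:
drive_tool(
  deltas=[
    [0,0,-0.7,0],
    [0,0,-0.7,0],
    [0,0,-0.6,0],
    [-1,0,0,0],
    [-2,0,0,0],
    [-2.5,0,0,0],
    [-2.5,0,0,0],
    [-2.5,0,0,0],
    [-2.5,0,0,0],
    [-2.5,0,0,0],
    [-1.5,0,0,0],
    [-1,0,0,0],
  ],
)

```text
clock: 4.95
eef_pos: [656.4, -51.5, 138.2]
tcp_rot: [3.141, 0.0, 2.032]
contact_force: [-0.1, 0.5, -0.8]
opening: 0.787
```

```bash
python3 - <<'E'
from h import *
print(r.sense()["eef_pos"],r.sense()["opening"],r.sense()["contact_force"])
p,d=cams.grab_frame("side");np.save("d3.npy",d)
crop(p,250,130,450,330,3,"pics/c3.png")
E
```

```text
[656.38102889 -51.51906781 138.22369217] 0.7867455056519321 [-0.11597882  0.52949908 -0.8127798 ]
```

View pics/c3.png

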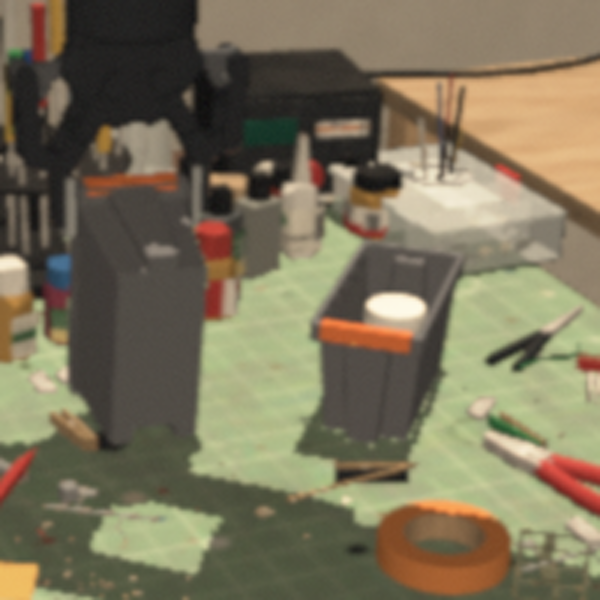

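Request:
drive_tool(
  deltas=[
    [1,0,0,0],
    [2,0,0.2,0],
    [1.5,0,0.3,0],
    [0.5,0,0.4,0],
    [0,0,0.4,0],
    [0,0,0.4,0],
    [0,0,0.4,0],
    [0,0,0,0],
    [0,0,0,0],
  ],
  force=20,
)

```text
clock: 5.75
eef_pos: [634.3, -5.0, 118.6]
tcp_rot: [3.14, 0.001, 2.034]
contact_force: [-2.3, 1.2, 12.1]
opening: 0.786
```

Request:
drive_tool(
  deltas=[
    [0.9,0,-0.37,0],
    [0.9,0,-0.38,0],
    [0.9,0,-0.25,0],
    [0.9,0,-0.2,0],
    [0.9,0,-0.12,0],
    [0.9,0,-0.07,0],
    [0,0,0,0],
  ],
)

```text
clock: 6.33
eef_pos: [608.3, 45.3, 131.2]
tcp_rot: [-3.141, -0.001, 2.035]
contact_force: [-0.0, 0.0, -1.4]
opening: 0.786
```

```bash
python3 - <<'E'
from h import *
print(r.sense()["eef_pos"],r.sense()["opening"],r.sense()["contact_force"])
p,d=cams.grab_frame("side")
crop(p,230,130,430,330,3,"pics/c4.png")
E
```

```text
[608.28495084  45.3311886  131.2136364 ] 0.7858983286363704 [-0.00523562  0.02480629 -1.35182427]
```

View pics/c4.png

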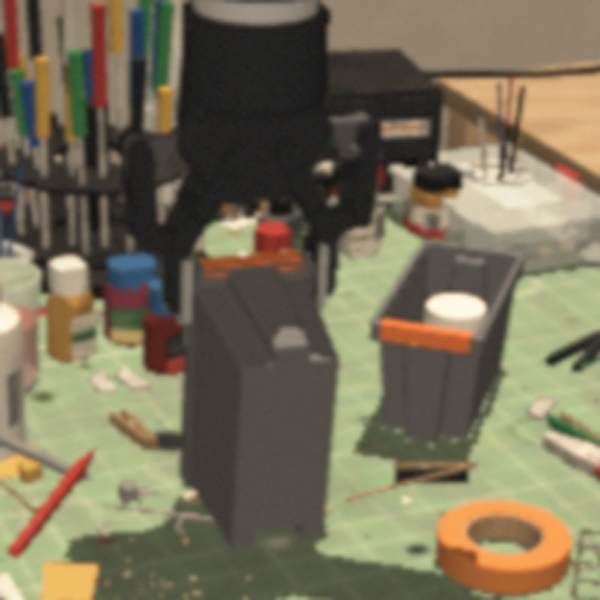

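Request:
drive_tool(
  deltas=[
    [0,0,0.7,0],
    [0,0,0,0],
    [0,0,0,0],
  ],
  jaw=0.23,
)

```text
clock: 6.63
eef_pos: [608.9, 43.2, 123.4]
tcp_rot: [-3.14, -0.0, 2.033]
contact_force: [0.1, 0.4, -2.2]
opening: 0.789
```

Request:
drive_tool(
  deltas=[
    [0,0,0,0],
    [0,0,0,0],
    [0,0,0,0],
  ],
  jaw=0.22,
)

```text
clock: 6.88
eef_pos: [609.3, 43.4, 124.2]
tcp_rot: [3.142, 0.0, 2.033]
contact_force: [-0.2, -0.1, -1.2]
opening: 0.787
```

```bash
cat >> h.py <<'E'
def tilt():
    # elevation of spare's x axis from orange-end skirt face + base plane, via side view points of the base wall
    p,d=cams.grab_frame("side"); W=cloud("side",d); s=r.sense(); e=s["eef_pos"]; a=s["tcp_rot"][2]
    b=np.array([np.cos(a),np.sin(a)]); y=np.array([np.sin(a),-np.cos(a)])
    q=W.reshape(-1,3); D=q[:,:2]-e[:2]; B=D@b; Y=D@y
    m=(abs(Y)<15)&(B>-60)&(B<140)&(q[:,2]>4)&(q[:,2]<e[2]+45); o=np.c_[B,q[:,2]][m]
    h=orange(p).ravel()&(abs(Y)<40)&(abs(B)<60)&(q[:,2]>60)
    print("tcp",e.round(1),"F",s["contact_force"].round(1),"op",round(s["opening"],4),"t",s["clock"])
    print("orange (b,y,z rel tcp b,y; abs z)",np.median(np.c_[B,Y,q[:,2]][h],0).round(1),h.sum())
    for z in range(5,int(e[2]+45),15):
        w=o[abs(o[:,1]-z)<4]
        if len(w): print(z,np.percentile(w[:,0],[50,95]).round(0),end="; ")
    print()
    return p
E
python3 -c "
from h import *
tilt()"
```

```text
tcp [609.4  43.5 124.3] F [ 0.2  1.1 -1.7] op 0.7884 t 6.9333
orange (b,y,z rel tcp b,y; abs z) [  5.8  -2.1 146. ] 118
5 [ 94. 130.]; 20 [64. 67.]; 35 [66. 68.]; 50 [68. 70.]; 65 [70. 72.]; 80 [71. 74.]; 95 [73. 75.]; 110 [75. 77.]; 125 [70. 78.]; 140 [22. 37.];
```

Request:
drive_tool(
  deltas=[
    [0,0,0,0],
    [0,0,0,0],
    [0,0,0,0],
  ],
  jaw=0.216,
)

```text
clock: 7.18
eef_pos: [609.3, 43.6, 124.2]
tcp_rot: [3.142, 0.0, 2.034]
contact_force: [0.7, -0.9, -1.1]
opening: 0.788
```

```bash
python3 -c "
from h import *
tilt()"
```

```text
tcp [609.3  43.6 124.2] F [-0.4  0.7 -1.2] op 0.786 t 7.2333
orange (b,y,z rel tcp b,y; abs z) [  5.5  -2.2 146. ] 117
5 [103. 135.]; 20 [64. 67.]; 35 [66. 68.]; 50 [68. 71.]; 65 [70. 72.]; 80 [71. 74.]; 95 [73. 76.]; 110 [75. 77.]; 125 [69. 78.]; 140 [22. 39.];
```

Request:
drive_tool(
  deltas=[
    [0,0,0,0],
    [0,0,0,0],
    [0,0,0,0],
  ],
  jaw=0.213,
)

```text
clock: 7.48
eef_pos: [609.2, 43.7, 124.2]
tcp_rot: [3.142, 0.0, 2.034]
contact_force: [0.1, -0.1, -1.4]
opening: 0.791
```

```bash
python3 -c "
from h import *
tilt()"
```

```text
tcp [609.2  43.6 124.2] F [-0.   0.5 -1.2] op 0.7877 t 7.5333
orange (b,y,z rel tcp b,y; abs z) [  5.6  -1.7 145.9] 114
5 [ 96. 137.]; 20 [64. 66.]; 35 [66. 69.]; 50 [68. 70.]; 65 [70. 72.]; 80 [72. 74.]; 95 [73. 75.]; 110 [75. 77.]; 125 [71. 78.]; 140 [22. 41.];
```

Request:
drive_tool(
  deltas=[
    [0,0,0,0],
    [0,0,0,0],
    [0,0,0,0],
  ],
  jaw=0.211,
)

```text
clock: 7.78
eef_pos: [609.2, 43.6, 124.2]
tcp_rot: [-3.142, 0.0, 2.034]
contact_force: [0.9, 0.2, -1.8]
opening: 0.789
```

Request:
drive_tool(
  deltas=[
    [0,0,0,0],
    [0,0,0,0],
    [0,0,0,0],
  ],
  jaw=0.209,
)

```text
clock: 8.03
eef_pos: [609.2, 43.6, 124.2]
tcp_rot: [-3.142, -0.0, 2.034]
contact_force: [0.2, -0.2, -1.9]
opening: 0.79
```

```bash
python3 -c "
from h import *
tilt()"
```

```text
tcp [609.2  43.6 124.2] F [ 0.3 -0.5 -1.6] op 0.7866 t 8.0833
orange (b,y,z rel tcp b,y; abs z) [  5.7  -1.4 146. ] 115
5 [ 88. 135.]; 20 [65. 66.]; 35 [66. 69.]; 50 [67. 70.]; 65 [70. 72.]; 80 [71. 74.]; 95 [73. 76.]; 110 [75. 78.]; 125 [69. 78.]; 140 [22. 39.];
```

Request:
drive_tool(
  deltas=[
    [0,0,0,0],
    [0,0,0,0],
    [0,0,0,0],
  ],
  jaw=0.206,
)

```text
clock: 8.33
eef_pos: [609.2, 43.6, 124.2]
tcp_rot: [-3.142, -0.0, 2.034]
contact_force: [0.7, 0.3, -1.7]
opening: 0.793
```

```bash
python3 -c "
from h import *
tilt()"
```

```text
tcp [609.2  43.6 124.2] F [ 0.2  0.6 -0. ] op 0.7953 t 8.3833
orange (b,y,z rel tcp b,y; abs z) [  6.4  -3.  146.1] 116
5 [ 95. 134.]; 20 [64. 67.]; 35 [66. 68.]; 50 [68. 70.]; 65 [70. 73.]; 80 [71. 73.]; 95 [73. 75.]; 110 [75. 78.]; 125 [69. 78.]; 140 [22. 39.];
```

Request:
drive_tool(
  deltas=[
    [0,0,0,0],
    [0,0,0,0],
    [0,0,0,0],
  ],
  jaw=0.203,
)

```text
clock: 8.63
eef_pos: [609.2, 43.6, 124.2]
tcp_rot: [3.142, 0.0, 2.034]
contact_force: [0.1, -0.1, 0.1]
opening: 0.8
```

```bash
python3 -c "
from h import *
tilt()"
```

```text
tcp [609.2  43.6 124.2] F [-0.2 -0.7 -1.9] op 0.8012 t 8.6833
orange (b,y,z rel tcp b,y; abs z) [  6.   -2.2 146.2] 118
5 [ 86. 137.]; 20 [64. 67.]; 35 [66. 68.]; 50 [68. 70.]; 65 [70. 72.]; 80 [71. 74.]; 95 [73. 75.]; 110 [75. 77.]; 125 [70. 78.]; 140 [23. 42.];
```

Request:
drive_tool(
  deltas=[
    [0,0,0,0],
    [0,0,0,0],
    [0,0,0,0],
  ],
  jaw=0.2,
)

```text
clock: 8.93
eef_pos: [609.2, 43.6, 124.2]
tcp_rot: [-3.142, -0.0, 2.034]
contact_force: [-0.1, 0.2, -0.9]
opening: 0.804
```

```bash
python3 -c "
from h import *
tilt()
for i in range(6): print(r.sense()['contact_force'].round(1),end=' '); cams.grab_frame('top')"
```

```text
tcp [609.3  43.6 124.2] F [-0.1  0.6 -1.7] op 0.8002 t 8.9833
orange (b,y,z rel tcp b,y; abs z) [  6.   -1.4 146.2] 122
5 [ 87. 134.]; 20 [61. 63.]; 35 [63. 65.]; 50 [65. 68.]; 65 [68. 70.]; 80 [70. 72.]; 95 [72. 75.]; 110 [74. 77.]; 125 [69. 77.]; 140 [20. 35.]; 
[-0.1  0.6 -1.7] [-0.  -0.9 -0.8] [-0.8 -0.  -0.9] [-0.3  0.1 -1.4] [ 0.4  0.6 -1.5] [-0.2  0.4 -0.2]
```

Request:
drive_tool(
  deltas=[
    [0,0,0,0],
    [0,0,0,0],
    [0,0,0,0],
  ],
  jaw=0.196,
)

```text
clock: 9.53
eef_pos: [609.4, 43.6, 124.3]
tcp_rot: [3.141, 0.0, 2.034]
contact_force: [0.4, 0.4, 0.5]
opening: 0.802
```

```bash
python3 -c "
from h import *
tilt()"
```

```text
tcp [609.4  43.7 124.3] F [-0.3 -0.3 -0.2] op 0.8022 t 9.5833
orange (b,y,z rel tcp b,y; abs z) [  0.3  -0.  140.7] 118
5 [ 77. 129.]; 20 [60. 63.]; 35 [62. 64.]; 50 [63. 66.]; 65 [65. 68.]; 80 [67. 69.]; 95 [68. 71.]; 110 [70. 73.]; 125 [55. 72.]; 140 [3. 8.];
```

Request:
drive_tool(
  deltas=[
    [0,0,0,0],
    [0,0,0,0],
    [0,0,0,0],
    [0.9,0,-0.35,0],
    [0.95,0,-0.35,0],
    [0.95,0,-0.23,0],
    [1,0,-0.22,0],
  ],
  jaw=0.202,
)

```text
clock: 10.17
eef_pos: [591.4, 78.8, 135.8]
tcp_rot: [-3.141, -0.0, 2.034]
contact_force: [-0.3, -0.3, -1.2]
opening: 0.799
```

```bash
python3 -c "
from h import *
tilt()"
```

```text
tcp [590.7  80.2 136.1] F [-1.8  1.3 -0.8] op 0.7947 t 10.2167
orange (b,y,z rel tcp b,y; abs z) [ -0.2   0.5 151.9] 161
5 [ 99. 126.]; 20 [43. 45.]; 35 [46. 48.]; 50 [50. 52.]; 65 [53. 55.]; 80 [57. 59.]; 95 [61. 63.]; 110 [64. 67.]; 125 [61. 69.]; 140 [23. 37.]; 155 [-2.  4.];
```

Request:
drive_tool(
  deltas=[
    [0,0,0.2,0],
    [0,0,0,0],
    [0,0,0,0],
  ],
  jaw=0.2005,
)

```text
clock: 10.47
eef_pos: [592.3, 77.6, 133.5]
tcp_rot: [-3.142, 0.0, 2.034]
contact_force: [0.4, 0.6, -2.1]
opening: 0.801
```

```bash
python3 -c "
from h import *
tilt()"
```

```text
tcp [592.3  77.5 133.5] F [ 0.4  0.9 -0.6] op 0.8043 t 10.5167
orange (b,y,z rel tcp b,y; abs z) [  1.3   0.5 149.2] 167
5 [ 89. 130.]; 20 [39. 41.]; 35 [43. 45.]; 50 [48. 50.]; 65 [52. 54.]; 80 [57. 59.]; 95 [62. 64.]; 110 [66. 68.]; 125 [49. 63.]; 140 [15. 24.]; 155 [-2. -0.];
```

Request:
drive_tool(
  deltas=[
    [0,0,0,0],
    [0,0,0,0],
    [0,0,0,0],
    [0,0,0,0],
    [0,0,0,0],
    [0,0,0,0],
  ],
)

```text
clock: 11.02
eef_pos: [592.3, 77.5, 133.7]
tcp_rot: [-3.142, -0.0, 2.034]
contact_force: [0.4, 0.3, -1.6]
opening: 0.798
```

```bash
python3 -c "
from h import *
tilt()"
```

```text
tcp [592.2  77.6 133.7] F [ 0.6 -0.1 -1.6] op 0.7992 t 11.0667
orange (b,y,z rel tcp b,y; abs z) [  1.2   0.8 149.3] 169
5 [ 95. 134.]; 20 [38. 41.]; 35 [43. 45.]; 50 [47. 49.]; 65 [52. 54.]; 80 [57. 59.]; 95 [62. 64.]; 110 [65. 68.]; 125 [50. 63.]; 140 [14. 26.]; 155 [-2.  1.];
```

Request:
drive_tool(
  deltas=[
    [0,0,0.25,0],
    [0.9,0,-0.1,0],
    [0.9,0,-0.15,0],
    [0.9,0,-0.05,0],
    [0.9,0,-0.0,0],
  ],
)

```text
clock: 11.48
eef_pos: [575.7, 111.0, 134.5]
tcp_rot: [3.141, -0.0, 2.034]
contact_force: [-1.0, -0.5, -0.3]
opening: 0.8
```

```bash
python3 -c "
from h import *
tilt()"
```

```text
tcp [574.9 112.1 134.3] F [-0.9  1.   0.6] op 0.796 t 11.5333
orange (b,y,z rel tcp b,y; abs z) [-59.2  -3.9 141. ] 5
5 [59. 93.]; 20 [-5. -2.]; 35 [-3. -0.]; 50 [-1.  1.]; 65 [-0.  3.]; 80 [2. 3.]; 95 [3. 5.]; 110 [5. 7.]; 125 [-9.  7.]; 140 [-59. -52.];
```

Request:
drive_tool(
  deltas=[
    [0,0,0,0],
    [0,0,0,0],
    [0,0,0,0],
    [0,0,-2,0],
    [0,0,-2,0],
    [-3,0,0,0],
    [-3.5,0,0,0],
    [0,0,0,0],
  ],
  jaw=0,
)

```text
clock: 12.2
eef_pos: [607.9, 47.5, 175.0]
tcp_rot: [3.139, 0.003, 2.032]
contact_force: [0.5, 0.2, 0.1]
opening: 0.998
```

```bash
python3 -c "
from h import *
p=tilt(); q,_=cams.grab_frame('top')
a=cv2.resize(q[180:300,170:330],None,fx=2.5,fy=2.5); b=cv2.resize(p[160:310,250:390],None,fx=2,fy=2)
cv2.imwrite('pics/c5.png',np.hstack([a,b])[:,:,::-1])"
```

```text
tcp [606.5  49.2 174.4] F [-1.1 -0.  -0.2] op 1.002 t 12.25
orange (b,y,z rel tcp b,y; abs z) [  7.5   3.2 140.6] 134
5 [ 78. 129.]; 20 [66. 68.]; 35 [68. 70.]; 50 [70. 72.]; 65 [72. 74.]; 80 [74. 76.]; 95 [75. 77.]; 110 [77. 79.]; 125 [61. 78.]; 140 [10. 15.];
```

View pics/c5.png

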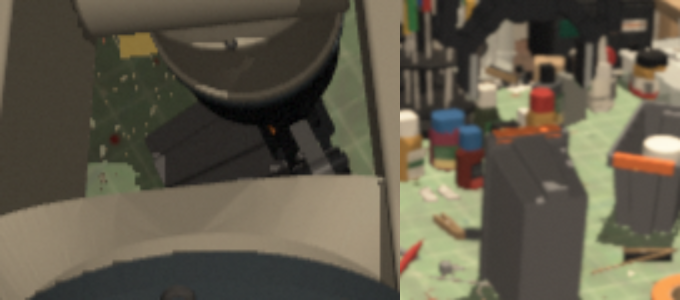

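Request:
drive_tool(
  deltas=[
    [0.6,0.2,0.8,0],
    [0,0,1,0],
    [0,0,1,0],
    [0,0,0,0],
    [0,0,0,0],
  ],
)

```text
clock: 12.72
eef_pos: [603.3, 58.5, 144.8]
tcp_rot: [-3.139, -0.001, 2.035]
contact_force: [-0.1, 0.1, 0.1]
opening: 1.006
```

Request:
drive_tool(
  deltas=[
    [0,0,0,0],
    [0,0,0,0],
    [0,0,0,0],
    [0,0,0,0],
    [0,0,-0.3,0],
    [0,0,-0.3,0],
    [0,0,0,0],
  ],
  jaw=0.205,
)

```text
clock: 13.3
eef_pos: [604.8, 57.9, 153.0]
tcp_rot: [3.141, 0.0, 2.034]
contact_force: [-0.5, -0.6, -0.2]
opening: 0.795
```

```bash
python3 -c "
from h import *
tilt()"
```

```text
tcp [604.8  57.9 152.9] F [ 1.  -0.9  1.4] op 0.7967 t 13.35
orange (b,y,z rel tcp b,y; abs z) [ -2.   -1.8 146.8] 143
5 [ 86. 136.]; 20 [43. 45.]; 35 [46. 49.]; 50 [50. 52.]; 65 [54. 56.]; 80 [57. 59.]; 95 [61. 62.]; 110 [64. 66.]; 125 [48. 64.]; 140 [ 9. 20.];
```

Request:
drive_tool(
  deltas=[
    [0,0,-0.4,0],
    [0,0,-0.4,0],
    [0,0,-0.4,0],
    [0,0,0,0],
    [0,0,0,0],
    [0,0,0,0],
  ],
  jaw=0.204,
)

```text
clock: 13.85
eef_pos: [604.3, 58.0, 164.2]
tcp_rot: [3.142, 0.0, 2.034]
contact_force: [-1.0, 0.1, 0.1]
opening: 0.798
```

```bash
python3 -c "
from h import *
tilt()"
```

```text
tcp [604.2  57.9 164.1] F [ 0.8 -0.2  0.1] op 0.7949 t 13.9
orange (b,y,z rel tcp b,y; abs z) [-19.3   0.7 140.4] 126
5 [ 92. 138.]; 20 [40. 42.]; 35 [41. 44.]; 50 [44. 46.]; 65 [45. 48.]; 80 [47. 49.]; 95 [48. 50.]; 110 [50. 53.]; 125 [34. 52.]; 140 [-17. -12.];
```

Request:
drive_tool(
  deltas=[
    [-1,0,0,0],
    [-1,0,0,0],
    [0,0,0,0],
    [0,0,0.7,0],
    [0,0,0.8,0],
    [0,0,0.7,0],
    [0,0,0,0],
    [0,0,0,0],
  ],
  jaw=0.05,
)

```text
clock: 14.57
eef_pos: [612.6, 40.2, 141.2]
tcp_rot: [-3.14, -0.001, 2.034]
contact_force: [0.5, 0.0, 0.3]
opening: 0.954
```

Request:
drive_tool(
  deltas=[
    [0,0,0,0],
    [0,0,0,0],
    [0,0,0,0],
    [0,0,0,0],
    [0,0,-0.3,0],
    [0,0,-0.3,0],
    [0,0,-0.3,0],
    [0,0,-0.3,0],
    [0,0,0,0],
    [0,0,0,0],
  ],
  jaw=0.207,
)

```text
clock: 15.4
eef_pos: [613.5, 40.0, 154.5]
tcp_rot: [3.141, 0.0, 2.034]
contact_force: [-0.3, -0.4, -1.8]
opening: 0.793
```

```bash
python3 -c "
from h import *
tilt()"
```

```text
tcp [613.3  40.  154.3] F [-0.1 -0.4 -1. ] op 0.7935 t 15.45
orange (b,y,z rel tcp b,y; abs z) [  1.   -0.9 152.4] 143
5 [ 94. 134.]; 20 [41. 43.]; 35 [45. 46.]; 50 [49. 51.]; 65 [52. 55.]; 80 [57. 59.]; 95 [61. 63.]; 110 [65. 67.]; 125 [60. 69.]; 140 [24. 37.]; 155 [0. 6.];
```

Request:
drive_tool(
  deltas=[
    [0,0,0,0],
    [0,0,0,0],
    [0,0,0,0],
    [0,0,0,0],
  ],
  jaw=0.205,
)

```text
clock: 15.78
eef_pos: [613.2, 40.0, 154.1]
tcp_rot: [-3.141, -0.0, 2.034]
contact_force: [0.0, 1.0, -1.5]
opening: 0.798
```

```bash
python3 -c "
from h import *
tilt()"
```

```text
tcp [613.2  40.  154.1] F [-0.1 -0.2 -1.9] op 0.7939 t 15.8333
orange (b,y,z rel tcp b,y; abs z) [  1.1  -0.7 151.4] 159
5 [ 77. 132.]; 20 [24. 25.]; 35 [30. 33.]; 50 [37. 39.]; 65 [44. 46.]; 80 [50. 52.]; 95 [56. 59.]; 110 [59. 65.]; 125 [41. 51.]; 140 [15. 23.]; 155 [-2.  4.];
```

Request:
drive_tool(
  deltas=[
    [0,0,0.2,0],
    [0.8,0,0,0],
    [0.8,0,0,0],
    [0.8,0,0,0],
    [0.8,0,0,0],
    [0.8,0,0.12,0],
    [0,0,0,0],
  ],
  jaw=0.206,
)

```text
clock: 16.42
eef_pos: [594.4, 77.5, 150.7]
tcp_rot: [-3.141, -0.001, 2.035]
contact_force: [0.7, -0.2, 2.4]
opening: 0.799
```

```bash
python3 -c "
from h import *
tilt()"
```

```text
tcp [594.7  76.9 150.9] F [-0.7  1.   2.3] op 0.7954 t 16.4667
orange (b,y,z rel tcp b,y; abs z) [  1.3   0.6 149.8] 219
5 [ 70. 128.]; 20 [-8. -5.]; 35 [4. 7.]; 50 [16. 19.]; 65 [28. 31.]; 80 [40. 44.]; 95 [49. 54.]; 110 [37. 44.]; 125 [22. 29.]; 140 [ 7. 13.]; 155 [-0.  2.];
```

Request:
drive_tool(
  deltas=[
    [0.9,0,0.22,0],
    [0.9,0,0.25,0],
    [0.9,0,0.37,0],
    [0.85,0,0.4,0],
    [0.8,0,0.5,0],
    [0.8,0,0.52,0],
    [0,0,0,0],
  ],
  jaw=0.212,
)

```text
clock: 17.05
eef_pos: [572.0, 123.8, 128.5]
tcp_rot: [3.141, -0.001, 2.034]
contact_force: [-2.5, 4.1, 8.9]
opening: 0.792
```

```bash
python3 -c "
from h import *
tilt()"
```

```text
tcp [572.3 123.3 128.8] F [-3.1  4.2  9.6] op 0.7906 t 17.1
orange (b,y,z rel tcp b,y; abs z) [  3.8   0.6 129.6] 240
5 [40. 84.]; 65 [29. 32.]; 80 [22. 26.]; 95 [15. 19.]; 110 [ 9. 12.]; 125 [5. 8.];
```

Request:
drive_tool(
  deltas=[
    [0.8,0,0.56,0],
    [0.8,0,0.56,0],
    [0.75,0,0.67,0],
    [0.7,0,0.67,0],
    [0.6,0,0.77,0],
    [0.6,0,0.77,0],
    [0.3,0,0.5,0],
    [0.2,0,0.4,0],
    [0,0,0,0],
  ],
)

```text
clock: 17.85
eef_pos: [550.4, 164.5, 78.2]
tcp_rot: [-3.14, -0.0, 2.034]
contact_force: [-0.5, 0.3, -0.2]
opening: 0.792
```

```bash
python3 -c "
from h import *
p=tilt(); crop(p,230,170,430,350,3,'pics/c6.png')"
```

```text
tcp [550.7 164.2  78.7] F [-1.1  0.  -0.1] op 0.7892 t 17.9
orange (b,y,z rel tcp b,y; abs z) [ 4.4  0.6 79.2] 289
5 [-2. 38.]; 20 [-3. -0.]; 35 [-2.  1.]; 50 [-0.  2.]; 65 [0. 2.]; 80 [4. 7.];
```

View pics/c6.png

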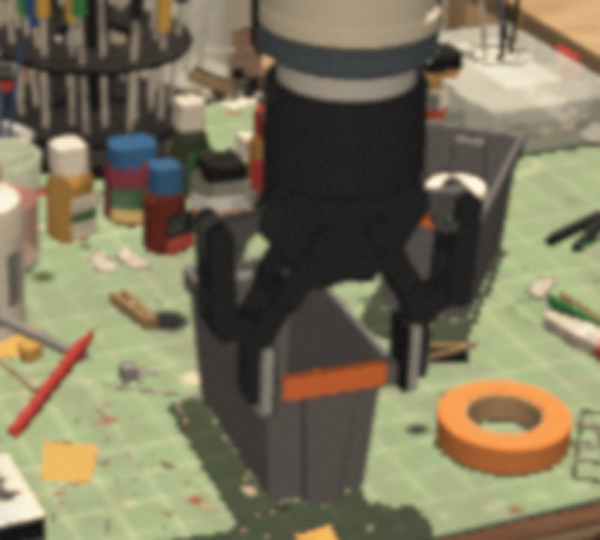

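Request:
drive_tool(
  deltas=[
    [0,0,0,0],
    [0,0,0,0],
    [0,0,0,0],
    [0,0,-1.5,0],
    [0,0,-2,0],
    [0,0,-2,0],
    [-3,0,0,0],
    [-3.3,0,0,0],
  ],
  jaw=0,
  force=30,
)

```text
clock: 18.57
eef_pos: [580.3, 108.7, 136.3]
tcp_rot: [3.138, 0.001, 2.036]
contact_force: [0.1, 0.1, 0.1]
opening: 1.005
```

Request:
drive_tool(
  deltas=[
    [0,0,0,0.12],
    [0,0,0,0.12],
    [0,0,0,0.12],
    [0,0,0,0.12],
    [0,0,0,0.12],
    [0,0,0,0.12],
    [0,0,0,0.12],
    [0,0,0,0.12],
    [0,0,0,0.12],
    [0,0,0,0.12],
    [0,0,0,0.12],
    [0,0,0,0.12],
  ],
)

```text
clock: 19.57
eef_pos: [579.5, 107.8, 134.7]
tcp_rot: [3.141, -0.0, 0.587]
contact_force: [0.3, -0.5, -0.5]
opening: 0.998
```

Request:
drive_tool(
  deltas=[
    [0,0,0,0.12],
    [0,0,0,0.12],
    [0,0,0,0.12],
    [0,0,0,0.12],
    [0,0,0,0.12],
    [0,0,0,0.12],
    [0,0,0,0.12],
    [0,0,0,0.12],
    [0,0,0,0.12],
    [0,0,0,0.12],
    [0,0,0,0.12],
    [0,0,0,0.12],
  ],
)

```text
clock: 20.57
eef_pos: [579.5, 107.8, 134.7]
tcp_rot: [-3.141, -0.0, -0.852]
contact_force: [0.7, 0.7, -0.1]
opening: 1.001
```

Request:
drive_tool(
  deltas=[
    [0,0,0,0.12],
    [0,0,0,0.12],
    [0,0,0,0.02],
    [0,0,0,0],
    [0,0,0,0],
  ],
)

```text
clock: 20.98
eef_pos: [579.4, 107.9, 134.5]
tcp_rot: [-3.141, -0.0, -1.103]
contact_force: [0.1, 0.1, -0.4]
opening: 1.002
```

```bash
python3 - <<'E'
from h import *
np.set_printoptions(precision=1,suppress=True)
s=r.sense(); e=s["eef_pos"]; a=s["tcp_rot"][2]; print(e,s["tcp_rot"]*57.3,s["qpos"]*57.3,s["clock"])
X=np.array([np.cos(a),np.sin(a)]); Y=np.array([np.sin(a),-np.cos(a)])
for n in("side","top"):
    p,d=cams.grab_frame(n); W=cloud(n,d); q=W.reshape(-1,3); D=q[:,:2]-e[:2]; B=D@X; T=D@Y
    m=(abs(q[:,2]-80)<3.5)&(abs(B)<85)&(abs(T)<50); o=m&orange(p).ravel()
    print(n,m.sum(),"rim x",np.percentile(B[m],[1,50,99]),"y",np.percentile(T[m],[1,50,99]),"orange",o.sum(),np.median(B[o]) if o.any() else 0,np.percentile(T[o],[2,50,98]) if o.any() else 0)
    f=np.polyfit(T[o],B[o],1) if o.sum()>5 else 0; print("slope deg",np.degrees(np.arctan(f[0])) if o.sum()>5 else 0)
    if n=="side": P=p
    else: Q=p
a=cv2.resize(Q[160:340,160:400],None,fx=1.7,fy=1.7); b=cv2.resize(P[170:350,230:390],None,fx=1.7,fy=1.7)
cv2.imwrite('pics/c7.png',np.hstack([a,b])[:,:,::-1])
E
```

```text
[579.4 107.9 134.5] [-180.    -0.   -63.2] [ 10.4  24.5 103.5  -0.   52.  163.6] 20.9833
side 609 rim x [-71.  -21.7  70. ] y [-34.9  -1.8  32.9] orange 150 -68.78887707752688 [-25.3   0.2  25. ]
slope deg 0.24676002061084226
top 333 rim x [-68.6  53.4  72.1] y [-32.   -1.7  34.7] orange 0 0 0
slope deg 0
```

View pics/c7.png

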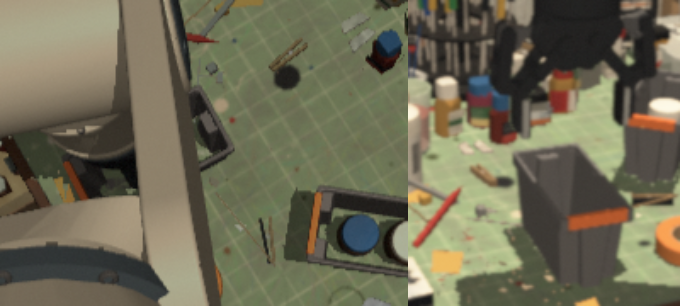

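Request:
drive_tool(
  deltas=[
    [0,0,1.5,0],
    [0,0,1.5,0],
    [0,0,1.5,0],
    [0,0,1,0],
    [0,0,0.7,0],
    [0,0,0,0],
    [0,0,0,0],
  ],
)

```text
clock: 21.67
eef_pos: [579.3, 108.0, 72.3]
tcp_rot: [3.141, 0.0, -1.106]
contact_force: [-0.4, 0.3, -0.3]
opening: 0.998
```

Request:
drive_tool(
  deltas=[
    [0,0,0,0],
    [0,0,0,0],
    [0,0,0,0],
    [0,0,0,0],
    [0,0,0,0],
    [0,0,0,0],
    [0,0,-0.5,0],
    [0,0,-1,0],
    [0,0,0,0],
  ],
  jaw=1,
  force=40,
)

```text
clock: 22.42
eef_pos: [580.4, 108.3, 89.4]
tcp_rot: [-3.139, -0.001, -1.106]
contact_force: [0.5, -0.6, -0.5]
opening: 0.786
```

Request:
drive_tool(
  deltas=[
    [0,0,-2.5,0],
    [0,0,-2.5,0],
    [0,0,-2.5,0],
    [0,0,-2.5,0],
    [0,0,-2.5,0],
    [1,1,0,0],
    [2,2.1,0,0],
    [2.2,2.4,0,0],
    [2.2,2.4,0,0],
    [2.2,2.4,0,0],
    [2.2,2.4,0,0],
    [2.2,2.4,0,0],
  ],
)

```text
clock: 23.42
eef_pos: [505.8, -86.3, 212.0]
tcp_rot: [3.141, 0.0, -1.106]
contact_force: [1.1, 0.8, -1.0]
opening: 0.784
```

Request:
drive_tool(
  deltas=[
    [1.6,1.5,0,0],
    [0,0,0,-0.08],
    [0,0,0,-0.12],
    [0,0,0,-0.12],
    [0,0,0,-0.12],
    [0,0,0,-0.12],
    [0,0,0,-0.12],
    [0,0,0,-0.12],
    [0,0,0,-0.12],
    [0,0,0,-0.12],
    [0,0,0,-0.12],
    [0,0,0,-0.12],
  ],
)

```text
clock: 24.42
eef_pos: [500.2, -106.0, 212.0]
tcp_rot: [-3.142, 0.0, 0.18]
contact_force: [0.4, 0.1, -1.0]
opening: 0.788
```

Request:
drive_tool(
  deltas=[
    [0,0,0,-0.12],
    [0,0,0,-0.12],
    [0,0,0,-0.12],
    [0,0,0,-0.12],
    [0,0,0,-0.12],
    [0,0,0,-0.12],
    [0,0,0,-0.12],
    [0,0,0,-0.12],
    [0,0,0,-0.12],
    [0,0,0,-0.13],
    [0,0,0,0],
    [0,0,0,0],
  ],
)

```text
clock: 25.42
eef_pos: [500.4, -105.9, 212.1]
tcp_rot: [-3.141, 0.0, 1.375]
contact_force: [0.1, 0.2, -1.3]
opening: 0.785
```

```bash
cat > m.py <<'E'
from h import *
np.set_printoptions(precision=1,suppress=True)
s=r.sense(); e=s["eef_pos"]; a=s["tcp_rot"][2]; print(e,s["tcp_rot"]*57.3,s["qpos"]*57.3,s["clock"],s["opening"],s["contact_force"])
X=np.array([np.cos(a),np.sin(a)]); Y=np.array([np.sin(a),-np.cos(a)])
for n in("side","top"):
    p,d=cams.grab_frame(n); W=cloud(n,d); q=W.reshape(-1,3); D=q[:,:2]-e[:2]; B=D@X; T=D@Y; Z=q[:,2]
    m=(abs(B)<90)&(abs(T)<50)&(Z>8)
    for lo,hi in((66,83),(e[2]-5,e[2]+12)):
        k=m&(Z>lo)&(Z<hi); o=k&orange(p).ravel()
        print(n,lo,k.sum(),"x",np.percentile(B[k],[2,50,98]),"y",np.percentile(T[k],[2,50,98]),"orange",o.sum(),end=" ")
        if o.sum()>5: print(np.median(B[o]),np.percentile(T[o],[3,50,97]),"slope",np.degrees(np.arctan(np.polyfit(T[o],B[o],1)[0])),end="")
        print()
    if n=="side": P=p
    else: Q=p
a=cv2.resize(Q[200:360,290:470],None,fx=2.2,fy=2.2); b=cv2.resize(P[130:290,300:450],None,fx=2.2,fy=2.2)
cv2.imwrite('pics/c8.png',np.hstack([a,b])[:,:,::-1])
E
python3 m.py
```

```text
[ 500.4 -105.9  212.1] [-180.     0.    78.8] [-12.1  12.5 109.4  -0.   58.1  -0.9] 25.4167 0.7850336826543447 [ 0.1  0.2 -1.3]
side 66 822 x [-67.7  14.9  73.9] y [-32.8   2.3  33.9] orange 197 71.48422544316385 [-25.2   0.9  24.5] slope 0.38036370689282273
side 207.09048325738374 848 x [-65.1  12.4  75.3] y [-44.4   5.   42.8] orange 133 -62.12962278690852 [-19.    1.2  24.1] slope -0.632798803609266
top 66 245 x [-68.1  52.1  70.3] y [-33.6 -29.7  25.9] orange 5 
top 207.09048325738374 733 x [-66.6  59.6  71.8] y [-34.2 -19.1  32.2] orange 24 -65.96244467172845 [-27.1 -24.2 -21.1] slope 4.423833527836184
```

View pics/c8.png

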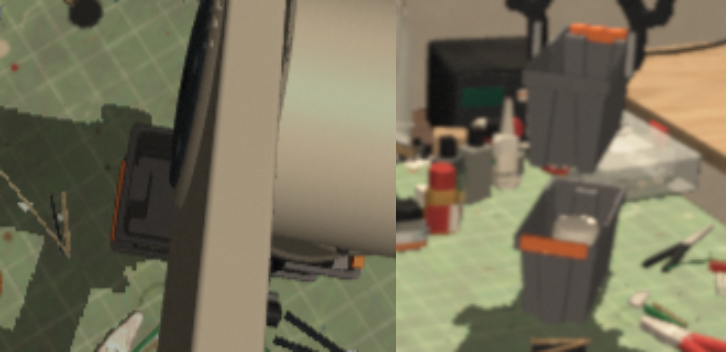

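Request:
drive_tool(
  deltas=[
    [-0.15,0.09,0,-0.008],
    [0,0,1,0],
    [0,0,1.2,0],
    [0,0,1.2,0],
    [0,0,1,0],
    [0,0,0.6,0],
    [0,0,0.4,0],
    [0,0,0,0],
    [0,0,0,0],
  ],
)

```text
clock: 26.27
eef_pos: [501.5, -107.4, 158.4]
tcp_rot: [-3.142, -0.0, 1.387]
contact_force: [0.1, 0.6, -1.3]
opening: 0.783
```

```bash
sed -i 's/c8/c9/' m.py; python3 m.py
```

```text
[ 501.5 -107.4  158.4] [-180.    -0.    79.5] [-12.3  16.7 111.9   0.   51.4  -1.7] 26.2667 0.7826916619975746 [ 0.1  0.6 -1.3]
side 66 481 x [-64.8  70.1  75.7] y [-34.1 -14.8  31.8] orange 194 72.49176873286319 [-25.4   0.   24.2] slope -0.8587364682705165
side 153.37930009665862 830 x [-65.7  12.3  75.4] y [-43.9   5.7  42.4] orange 141 -62.33072592119936 [-21.1   1.3  24.2] slope -1.5738312264860923
top 66 214 x [-66.3  50.1  71.6] y [-34.6 -31.6  23.9] orange 15 70.44595650118472 [-23.5  -9.4  20.1] slope 0.2064716048657036
top 153.37930009665862 613 x [-66.6  60.1  71.7] y [-34.1 -16.4  32.4] orange 17 -66.08405465269168 [-26.4 -24.2 -22.1] slope -15.862003536082694
```

View pics/c9.png

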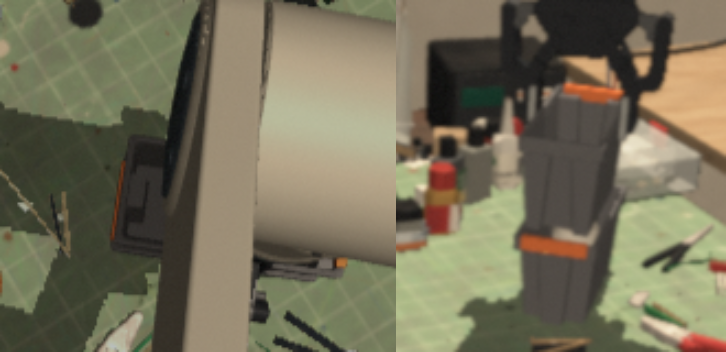

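Request:
drive_tool(
  deltas=[
    [0,0,0.2,0],
    [0,0,0.2,0],
    [0,0,0.2,0],
    [0,0,0.2,0],
    [0,0,0.15,0],
    [0,0,0,0],
    [0,0,0,0],
  ],
)

```text
clock: 26.95
eef_pos: [501.3, -107.4, 148.8]
tcp_rot: [-3.141, -0.0, 1.387]
contact_force: [0.1, -0.1, -1.8]
opening: 0.788
```

Request:
drive_tool(
  deltas=[
    [0,0,0.1,0],
    [0,0,0.1,0],
    [0,0,0.05,0],
    [0,0,0,0],
    [0,0,0,0],
  ],
)

```text
clock: 27.37
eef_pos: [501.6, -107.5, 147.3]
tcp_rot: [3.141, 0.0, 1.387]
contact_force: [-2.5, 0.0, 8.8]
opening: 0.783
```

Request:
drive_tool(
  deltas=[
    [0,0,-0.05,0],
    [0,0,0,0],
    [0,0,0,0],
  ],
  jaw=0.19,
)

```text
clock: 27.62
eef_pos: [501.5, -107.5, 146.9]
tcp_rot: [3.141, 0.0, 1.387]
contact_force: [0.7, 0.8, 0.7]
opening: 0.81
```

Request:
drive_tool(
  deltas=[
    [0,0,0,0],
    [0,0,0,0],
    [0,0,0,0],
    [0,0,-0.5,0],
    [0,0,-1.5,0],
    [0,0,-2.5,0],
    [0,0,-3,0],
    [0,0,-3,0],
    [0,0,-3,0],
    [0,0,-3,0],
  ],
  jaw=0,
)

```text
clock: 28.45
eef_pos: [501.1, -107.4, 313.8]
tcp_rot: [3.141, 0.0, 1.387]
contact_force: [0.7, 0.6, -0.1]
opening: 1.001
```

Request:
drive_tool(
  deltas=[
    [-3,0,0,0],
    [-3,0,0,0],
    [-3,0,0,0],
    [0,-3,0,0],
    [0,-3,0,0],
    [0,-3,0,0],
    [0,-3,0,0],
    [0,-2,0,0],
    [0,0,0,0],
  ],
)

```text
clock: 29.2
eef_pos: [343.9, -169.4, 312.0]
tcp_rot: [-3.14, -0.0, 1.386]
contact_force: [-0.3, -0.4, 0.0]
opening: 1.001
```

```bash
python3 - <<'E'
from h import *
np.set_printoptions(precision=1,suppress=True)
s=r.sense(); print(s["eef_pos"],s["clock"],s["contact_force"])
P,d1=cams.grab_frame("side"); Q,d=cams.grab_frame("top")
for n,p,dd in(("side",P,d1),("top",Q,d)):
    q=cloud(n,dd).reshape(-1,3); n_=(abs(q[:,0]-501)<60)&(abs(q[:,1]+106)<95)
    for lo,hi in((68,84),(146,162)):
        k=n_&(q[:,2]>lo)&(q[:,2]<hi); o=k&orange(p).ravel()
        print(n,lo,k.sum(),np.median(q[o],0) if o.any() else 0, o.sum(), cv2.minAreaRect(q[k&(q[:,2]>hi-8)][:,:2].astype(np.float32)),np.percentile(q[k,2],[50,97]))
    k=n_&(q[:,2]>146)&(q[:,2]<164)
    A=np.c_[q[k,:2]-[501,-106],np.ones(k.sum())]
q=cloud("top",d).reshape(-1,3); g=(q[:,2]>90)&(abs(q[:,0]-767)<40)&(abs(q[:,1]-4)<40)&orange(Q).ravel(); print("glue",np.median(q[g],0))
a=cv2.resize(Q[200:360,290:470],None,fx=2.2,fy=2.2); b=cv2.resize(P[130:290,300:450],None,fx=2.2,fy=2.2)
cv2.imwrite('pics/c10.png',np.hstack([a,b])[:,:,::-1])
E
```

```text
[ 343.9 -169.4  312. ] 29.2 [-0.3 -0.4  0. ]
side 68 565 [514.  -35.8  76.6] 207 ((500.5154113769531, -101.53770446777344), (143.7729034423828, 67.2377700805664), 77.50098419189453) [78.1 83.1]
side 146 600 [ 490.4 -169.   152. ] 135 ((502.2756652832031, -104.48143768310547), (144.87525939941406, 66.61720275878906), 79.24276733398438) [151.5 155. ]
top 68 2776 [509.7 -37.   80.2] 12 ((498.94610595703125, -105.0157470703125), (139.44715881347656, 63.13016128540039), 79.53038787841797) [76.7 81.5]
top 146 1440 [ 489.4 -172.8  154.9] 173 ((501.856689453125, -106.27767181396484), (140.72067260742188, 67.57611846923828), 79.41134643554688) [152.8 156.3]
glue [767.6   4.6 108.4]
```

View pics/c10.png

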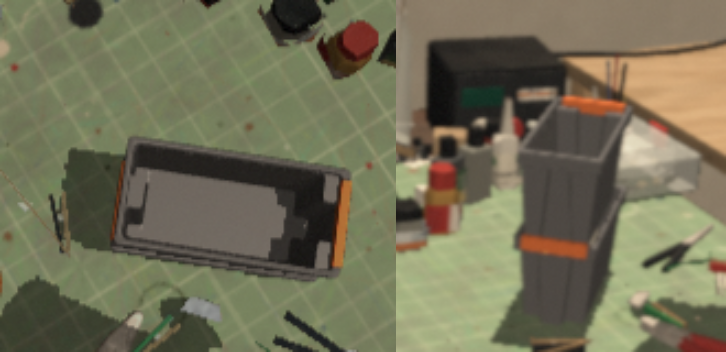

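```bash
python3 - <<'E'
from h import *
P,d=cams.grab_frame("top"); q=cloud("top",d).reshape(-1,3); D=q[:,:2]-[501.5,-106.3]; a=np.radians(79.5)
B=D@[np.cos(a),np.sin(a)]; T=D@[np.sin(a),-np.cos(a)]
for nm,m in(("plain",abs(B-68.5)<2),("orange",abs(B+68.5)<2),("l",abs(T-33)<1.5),("r",abs(T+33)<1.5)):
    k=m&(abs(B)<70)&(abs(T)<34)&(q[:,2]>140); print(nm,k.sum(),np.median(q[k,2]).round(1))
job.sign_off()
E
```

```text
plain 128 153.6
orange 115 154.8
l 180 153.5
r 202 153.1
the job is handed in; nothing more can be done
```

The spare bin now sits level on the jar bin, with its orange end over the jar bin's plain end. The job was handed in at about 29 s, with the arm clear.

**What I did:**
- **Tipping:** I gripped the bin by its rim skirt and moved it clear of the bench edge. I then tipped it about its base edge until it lay on its base, and let go.
- **Stacking:** I turned the gripper half round and gripped the bin again from above at its middle. I carried it over, turned it, lowered it until it made contact (8.8 N) and released it.

**Last checks:**
- **Level:** The spare bin's rim is at 153.6 mm at the plain end and 154.8 mm at the orange end, against an expected 154 mm. The long sides read about 153.5 and 153.1 mm, so it is on the ledges and not nested.
- **Jar bin:** In the top camera its centre reads (499, -105), against (501, -106) at the start. The spare bin on top now hides part of it, and the difference is about the size of the camera error, so I take it as unmoved.
- **Glue bottle:** It stands where it was, to within 1 mm.

**What went wrong:** At 20 N, the gripper's lowest force, the bin would not turn in the pads, so I had to hold it very lightly. Three times it slipped out of that light grip, dropping a few millimetres each time back onto its plain end. It never fell over, and the fourth try turned it down in a controlled way.

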